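# Lay the door rail in its saddles and offer up the sliding glass door

### The job

Help me fit the sliding door of the small cabinet: first lay the loose aluminium rail level in the two V-saddles on the cabinet's top and let go of it. Then lift the smoked-glass door upright out of its packing foam, carry it over the things on the shelf and finish still holding it, motionless, in front of the middle of the cabinet's open bay, square to the cabinet, with its two hooks straight above the rail and the hook tips about a centimetre clear of it, so that I can check the fit before we lower it. The glass door must not touch the rail or the cabinet, and leave the bowl, case, doorstop and keys where they are.

Things in the scene. Friction and masses are not known exactly. Their poses are not given: they have to be found in the camera images.
- cabinet: Small grey cabinet, fixed, 110 deep (x) x 290 wide (y) x 100 mm high. Origin: centre of its underside. Its own +x is its FRONT (face at x = +55 mm) and looks away from the robot; z up. The half at y > 0 is the open bay; the half at y < 0 is closed by a fixed smoked pane, flush with the front. An aluminium guide strip 6 mm high lies along the front's foot, out to x = +73 mm.
- saddle_mid (a point): Point midway between the cabinet's two V-saddles, where the middle of the rail's axis lies when seated: 50, 0, 127 mm in the cabinet's frame, same axes. The aluminium saddles stand on the cabinet's top at y = +138 and -138 mm, 12 mm thick along y, with 90 degree vees open upward, 25 mm wide at the mouth; they reach 31 mm above the cabinet's top.
- bay_top (a point): Point on the top line of the seated rail over the middle of the open bay: 50, 70, 133 mm in the cabinet's frame (133 mm above the shelf). The door's hook point (point door_hooks) belongs straight above it. Axes as the cabinet's.
- rail: Loose round aluminium rail, 12 mm diameter, 324 mm long, about 0.15 kg, with a grey square end stop (20 x 20 x 10 mm) on each end; the stops go outside the saddles with 8 mm play each side. Either way round is right. Origin: on its axis at mid length; its own y is its length. It starts lying level on the shelf on its stops, axis 10 mm up.
- door: Loose smoked-glass door, 120 wide (y) x 155 mm high, about 0.35 kg. Origin: centre of its underside; +x is its front (round finger pull), z up. Glass 8 mm thick to 104 mm height; above it, to 155 mm, an aluminium top profile 14 mm thick (x -7 to +7 mm): grip it from above across its thickness at mid width. Two hooks behind (-x). Starts upright in the foam's slot, underside 10 mm above the shelf.
- door_hooks (a point): Point on the door midway between its two hooks, mid-inside, at crest height: -22, 0, 115 mm in the door's frame, same axes. The hooks, at y = +40 and -40 mm, are 14 mm wide; their 6 mm thick arms (underside, the crest, at 115 mm) run back to x = -42 mm and end in 5 mm lips pointing down to 105 mm (hook tips, 10 mm below the crest).
- foam: Off-white packing-foam block, fixed, 70 (x) x 150 (y) x 42 mm high, with a slot 11 mm wide (126 mm long along y, 32 mm deep) in which the door stands. Origin: centre of its underside; same axes as the door standing in it.
- bowl: Pink ceramic trinket bowl, loose, 100 mm across, 40 mm high, on the shelf; leave it. Origin: centre of its underside.
- aid_case: Silver hearing-aid case, loose, 80 x 50 x 28 mm high, on the shelf beside the cabinet; leave it. Origin: centre of its underside.
- doorstop: Black rubber stepped wedge doorstop, loose, 111 x 42 x 30 mm high, on the shelf; leave it. Origin: centre of its underside.
- keys: Two small aluminium locker keys on one ring, about 60 x 50 x 5 mm, lying on the cabinet's top behind the saddles; leave them. Origin: centre of the underside.
Not all that is in view belongs to the job. What is meant by the door is not green, and is the smaller of those in its own colour.

How it is judged:
On the way, in this order (a step that is already met when the one before it is completed fails the run):
1. the rail lies level in both V-saddles and has been let go, while the door still stands in its foam (x of rail in the frame of saddle_mid between -0.004 and 0.004 m and y of rail in the frame of saddle_mid between -0.012 and 0.012 m and z of rail in the frame of saddle_mid between -0.004 and 0.003 m and angle between the y axis of rail and the y axis of cabinet, either way round below 0.03 rad and linear speed of rail below 0.03 m/s and contact force between the fingers and rail below 0.1 N and height (world z) of door below 0.02 m), for 0.2 s.
2. the door is lifted clear of its foam in the fingers (height (world z) of door above 0.045 m and contact force between the fingers and door above 1 N and contact force between door and foam below 0.1 N), for 0.1 s.
At the end, for the whole second after the job is handed in: Gripper holds the door still, upright and parallel to the rail (each within 4.5 deg), facing out, hook point within 7 mm across and 15 mm along the rail of the bay's middle, hook tips 3 to 20 mm above the rail, touching neither rail nor cabinet; the rail lies released and level in both saddles (x of door_hooks in the frame of bay_top between -0.007 and 0.007 m and y of door_hooks in the frame of bay_top between -0.015 and 0.015 m and z of door_hooks in the frame of bay_top between 0.013 and 0.03 m and x of door in the frame of bay_top above 0.01 m and angle between the y axis of door and the y axis of cabinet, either way round below 0.08 rad and angle between door's own z axis and vertical below 0.08 rad and linear speed of door below 0.02 m/s and contact force between the fingers and door above 1 N and contact force between door and rail below 0.05 N and contact force between door and cabinet below 0.05 N and contact force between the fingers and rail below 0.1 N and x of rail in the frame of saddle_mid between -0.004 and 0.004 m and y of rail in the frame of saddle_mid between -0.012 and 0.012 m and z of rail in the frame of saddle_mid between -0.004 and 0.003 m and angle between the y axis of rail and the y axis of cabinet, either way round below 0.03 rad); the arm keeps its last pose, push and grip.
It fails at once if the glass door touches the rail or the cabinet (contact force between door and rail above 0.5 N or contact force between door and cabinet above 0.5 N).
It fails at once if the glass door is tipped over (angle between door's own z axis and vertical above 0.4 rad).
It fails at once if the bowl, the hearing-aid case, the doorstop or the keys are shifted by more than 20 mm (distance of any of bowl, aid_case, doorstop, keys from where it was at the start of the episode above 0.02 m).
It also fails if it takes over 64 s, if anything falls off the work surface, if the arm or the gripper's body presses on something with over 40 N, if the wrist force passes 120 N, or if a joint passes its speed limit or range.

### The arm

A 7-joint arm with a two-finger parallel gripper is mounted at the origin on the work surface. World frame = base frame: x ahead of the robot, y to its left, z up, the work surface at z = 0. Lengths are in m, angles in rad, forces in N, time in s.
With the tool pointing down it reaches from about 0.4 to 0.85 m from the base axis. Payload 4.5 kg.
Tool frame: the origin (TCP) lies midway between the tips of the shut fingers; the grasp point (between the pads) lies r.grip_point_offset behind it (r.grip_point_offset is the distance from the TCP to the grasp point, in m); z points along the fingers, y is the line along which they close (so a half turn about z gives the same grasp; the last joint's range is limited). The gripper opens to 88 mm and grips with 3 to 60 N. Pads are 18 mm wide; open, the fingers measure 123 mm over their backs; the gripper's body (75 mm by 187 mm) begins 45 mm behind the grasp point.
Start: joints at [1.313, 0.689, -0.195, 1.565, 0.157, 0.902, -0.215], TCP at [0.18, -0.599, 0.239] pointing down, gripper open.
Joint ranges: [-3.01, 3.01], [-0.46, 2.08], [-1.47, 1.51], [0.13, 2.56], [-1, 4.14], [0.04, 2.09], [-2.66, 2.66]. Speed limits (rad/s): [2.57, 2.57, 3.14, 3.14, 3.14, 3.14, 3.14].

### API

Orientations are given as a unit quaternion [x, y, z, w].
In Python, from plant import r gives the robot as it stands.
- The arm moves only by the shell command python3 -m jog 'ROWS' [FORCE]. ROWS is JSON, a list of rows, each an object of numbers: "wx", "wy", "wz": the turn, a rotation vector about the world's x, y, z as a fraction of full scale; "dx", "dy", "dz": the shift along the world's x, y, z as a fraction of full scale; "hand": the closure, from 0 (fully open) to 1 (shut). In form: [{"wx": .., "wy": .., "wz": .., "dx": .., "dy": .., "dz": .., "hand": ..}, ...]. A call has 1 to 5 rows; each row shifts and turns the commanded pose from where the row before left it; what a row does not reach is not made up. Full scale, the value 1, is 0.25 m for a shift and 2 rad for a turn. A row lasts 1/12 s, in which the tool goes at most 41.7 mm and 7.16 degrees, less where a joint would pass 70% of its speed; a pose out of reach is approached as far as the arm can. A call with a number of a shift or a turn outside -1 to 1 is refused whole. A call with a gripper value outside its range is refused whole. The fingers move at their own pace and stop on an object; FORCE is the grip in N (left out, the last holds). Time passes only in rows, so rows that do not move let the fingers close. It gives the time, the measured TCP pose, the force, the opening and the grip force at its end, in the units of the state.
- r.get_state(): the state, without advancing time (a new reading comes with each control period).
- r.snapshot(name): name is "scene" or "top"; returns the picture (420x560x3 uint8, red, green, blue); there is no depth.
- r.camera_info(name): a dict with "mtx" (3x3 intrinsics, pixels), "R" (3x3) and "t" (3): a world point X has camera coordinates R X + t. Camera axes: x right, y down, z forward; pixel columns grow to the right and rows downward; lengths in m; the calibration is good to about 2 mm. A picture is of the moment at which its call begins. camera_info takes no time and is no camera call.
- r.finish_job(): hands the job in; it is judged then, once.
Trained networks look in the newest picture that a camera, given by its name, has taken for a name from the list of things; names that differ only in an ending like _2 or _b are one class to them, and where a whole thing is asked for, a point or a joint stands for the part that bears it (a point fixed in the world has none). Each returns a list of dicts, best first, with "p" (0 to 1); they miss things now and then, are a little off and sometimes report something else, mostly with a low value. They report only what shows in the picture. A call takes as long as a camera call. They do not tell look-alikes from the thing itself.
- r.search_frame(camera, query): "bbox" ([left, top, right, bottom] in pixels, round what is visible of it).
- r.masks_of(camera, query): "region" (420x560 bool, what is visible of it) and "bbox" ([left, top, right, bottom] in pixels, round what is visible of it).
The state is a dict: "clock": time; "q": joint angles; "qd": joint speeds; "joint_torque": joint torques, N m; "tool_pos": TCP position; "eef_rot": TCP orientation; "contact_force": force on the tool from outside, world axes, zero at the start; "moment": the same for the moment, N m; "opening": opening from 0.0 (shut) to 1.0 (fully open); "finger_force": force on a finger pad.
Only numpy, scipy, OpenCV 4.12 (cv2) and the standard library are available. Lean on these libraries where they do the work, as an engineer would, in place of code of your own. Each camera call takes 0.05 s, during which the arm holds its last target. There are 200 camera calls.

## Working session

There is one attempt and no reset: what is moved stays moved. The work goes in short steps, Python scripts to look and compute and a shell command to move; the robot and the scene stay as the last step left them, time stands still between calls to the robot, and variables do not carry over. Pictures are saved under pics/ and viewed, at most 10 in all, crops included, and the job is handed in when it is done.

```bash
mkdir -p pics; ls; python3 - <<'E'
from plant import r
import cv2,numpy as np
for c in("scene","top"):
    im=r.snapshot(c); cv2.imwrite(f"pics/{c}0.png",im[:,:,::-1])
    i=r.camera_info(c); print(c,np.round(i["mtx"],1).tolist(),np.round(-i["R"].T@i["t"],3),np.round(i["R"],3).tolist())
    for q in("cabinet","rail","door","foam","bowl","aid_case","doorstop","keys"):
        print(q,[(np.round(d["bbox"]).astype(int).tolist(),round(d["p"],2)) for d in r.search_frame(c,q)])
print(r.get_state(),r.grip_point_offset)
E
```

```text
pics
scene [[389.0, 0.0, 276.7], [0.0, 389.0, 211.7], [0.0, 0.0, 1.0]] [ 1.055 -0.348  0.649] [[0.599, 0.8, 0.024], [0.496, -0.348, -0.796], [-0.629, 0.489, -0.605]]
cabinet [([85, 244, 260, 385], 0.8)]
rail [([244, 192, 345, 259], 0.94), ([331, 142, 377, 199], 0.29)]
door [([334, 142, 375, 200], 0.78), ([409, 162, 451, 239], 0.73), ([273, 110, 326, 177], 0.69)]
foam [([318, 182, 375, 220], 0.74)]
bowl [([341, 272, 393, 308], 0.77), ([87, 247, 264, 387], 0.23)]
aid_case [([279, 257, 316, 291], 0.69)]
doorstop [([369, 234, 421, 272], 0.74)]
keys [([175, 258, 202, 285], 0.74), ([331, 141, 378, 201], 0.69)]
top [[450.4, 0.0, 281.0], [0.0, 450.4, 210.2], [0.0, 0.0, 1.0]] [0.354 0.075 1.235] [[0.02, -1.0, -0.015], [-0.992, -0.018, -0.122], [0.122, 0.017, -0.992]]
cabinet [([334, 153, 459, 216], 0.66), ([162, 200, 195, 256], 0.48)]
rail [([246, 169, 265, 279], 0.57)]
door [([152, 200, 180, 248], 0.9), ([140, 289, 217, 337], 0.84), ([120, 127, 165, 178], 0.77), ([163, 199, 196, 254], 0.45)]
foam [([165, 198, 195, 254], 0.97)]
bowl [([251, 108, 287, 145], 0.81), ([152, 195, 182, 248], 0.39), ([162, 198, 197, 257], 0.37)]
aid_case []
doorstop [([200, 126, 215, 166], 0.95)]
keys [([368, 181, 393, 206], 0.64)]
{'clock': 0.9, 'q': array([ 1.31278252,  0.68906463, -0.19459214,  1.56532117,  0.15729821,
        0.90251692, -0.21509439]), 'qd': array([-0.00083876, -0.00045395,  0.00047034,  0.00010951, -0.00111216,
       -0.00034519,  0.00088008]), 'joint_torque': array([ 4.94627477e-05, -5.27484190e+01, -1.26704726e+00, -1.53749299e+01,
       -5.18636580e-02, -7.40621635e-04,  4.13961789e-05]), 'tool_pos': array([ 0.17982784, -0.598581  ,  0.23875895]), 'eef_rot': array([9.89372756e-01, 1.45401333e-01, 5.67076279e-06, 3.61243909e-05]), 'contact_force': array([ 0.49490979,  0.62577024, -0.34996301]), 'moment': array([-0.00060473,  0.04159559,  0.08446442]), 'finger_force': 0.0, 'opening': 1.0008255459502235} 0.0187
```

View pics/scene0.png

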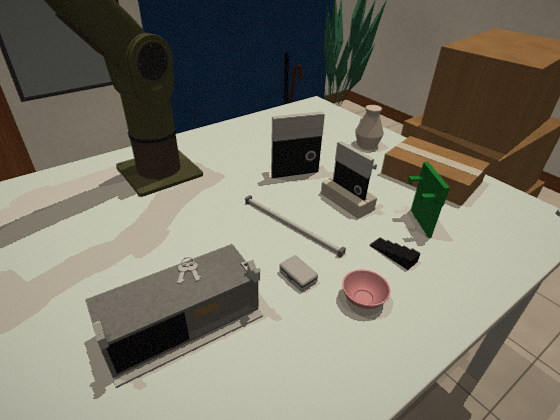

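View pics/top0.png

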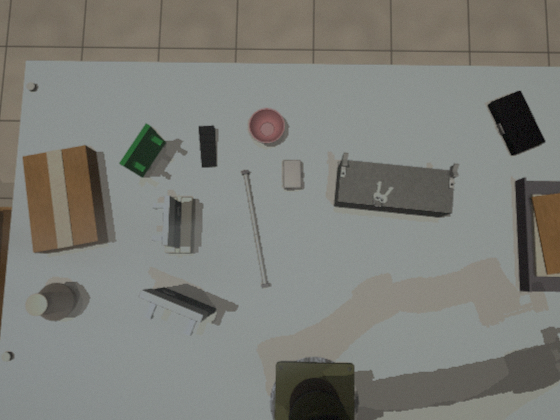

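The pictures show three door-like things. In the scene picture:
- Green at (428,200). It's the wrong colour.
- Large smoked at (297,145). It's the larger of the smoked pair.
- Small smoked in the foam at (354,172). This is the one I choose.

In the top picture its hooks, at about (160,220), point left (+y), so its front faces world −y. The rail runs from (247,172) to (266,285), and the cabinet is around (395,188) with the open bay at its +y (left) half. Next I'll fit models to the masks from both views.

```bash
cat > h.py <<'E'
import numpy as np,cv2
from scipy.optimize import minimize
from plant import r
CI={c:r.camera_info(c) for c in("scene","top")}
def box(x0,x1,y0,y1,z0,z1): return np.array([[x,y,z] for x in(x0,x1) for y in(y0,y1) for z in(z0,z1)])/1e3
CAB=[box(-55,55,-145,145,0,100),box(55,73,-145,145,0,6)]+[box(35,65,s*138-6,s*138+6,100,131) for s in(1,-1)]
RAIL=[box(-6,6,-162,162,-6,6)]+[box(-10,10,min(s*152,s*162),max(s*152,s*162),-10,10) for s in(1,-1)]
DOOR=[box(-4,4,-60,60,0,104),box(-7,7,-60,60,104,155)]+[box(-42,-7,s*40-7,s*40+7,115,121) for s in(1,-1)]+[box(-42,-37,s*40-7,s*40+7,105,121) for s in(1,-1)]
FOAM=[box(-35,35,-75,75,-10,32)]
def place(P,p):
    x,y,z,a=p; c,s=np.cos(a),np.sin(a)
    return P@np.array([[c,-s,0],[s,c,0],[0,0,1]]).T+[x,y,z]
def proj(c,X):
    i=CI[c]; q=(np.atleast_2d(X)@i["R"].T+i["t"])@i["mtx"].T
    return q[:,:2]/q[:,2:]
S=3
def render(c,M,p):
    m=np.zeros((420*S,560*S),np.uint8)
    for b in M:
        h=cv2.convexHull(((proj(c,place(b,p))+.5)*S*16-8).astype(np.float32))
        cv2.fillConvexPoly(m,np.round(h).astype(np.int32),1,cv2.LINE_8,4)
    return m
def fit(M,masks,p0,cams=("scene","top")):
    big={c:cv2.resize(masks[c].astype(np.uint8),None,fx=S,fy=S,interpolation=cv2.INTER_NEAREST) for c in cams}
    def f(p):
        t=0
        for c in cams:
            m=render(c,M,p); t+=1-(m&big[c]).sum()/max(1,(m|big[c]).sum())
        return t/len(cams)
    p0=np.array(p0,float); best=None
    for k in(1,.4):
        sim=np.vstack([p0]+[p0+k*d for d in np.diag([.02,.02,.01,.12])])
        o=minimize(f,p0,method="Nelder-Mead",options=dict(initial_simplex=sim,maxiter=200,xatol=2e-4,fatol=1e-5)); p0=o.x
    return o.x,o.fun
def mask(c,q,at):
    for d in r.masks_of(c,q):
        b=d["bbox"]
        if b[0]-5<=at[0]<=b[2]+5 and b[1]-5<=at[1]<=b[3]+5 and max(b[2]-b[0],b[3]-b[1])<200: return d["region"]
def ground(c,uv,z):
    i=CI[c]; d=i["R"].T@np.linalg.inv(i["mtx"])@[uv[0],uv[1],1]; o=-i["R"].T@i["t"]
    return o+d*(z-o[2])/d[2]
E
python3 - <<'E'
from h import *
for c in CI: r.snapshot(c)
at=dict(cabinet=((170,310),(395,188)),rail=((290,225),(256,230)),door=((354,172),(168,222)),foam=((347,198),(185,226)))
m={q:{c:mask(c,q,a) for c,a in zip(("scene","top"),v)} for q,v in at.items()}
for q in m: print(q,[None if v is None else int(v.sum()) for v in m[q].values()])
g=lambda u,v,z: ground("top",(u,v),z)
c0=g(395,185,.1);r0=g(256,230,.01);d0=g(182,226,.04)
out={}
out["cab"]=fit(CAB,m["cabinet"],[c0[0],c0[1],0,0])
out["rail"]=fit(RAIL,m["rail"],[r0[0],r0[1],.01,-1.4])
df={c:m["door"][c]|m["foam"][c] for c in CI}
out["door"]=fit(DOOR+FOAM,df,[d0[0],d0[1],.01,-1.57])
for k,(p,f) in out.items(): print(k,np.round(p,4),round(f,3))
np.save("fit.npy",np.array([out[k][0] for k in("cab","rail","door")]))
rows=[]
for c in CI:
    im=r.snapshot(c)[:,:,::-1].copy()
    S4=4; big=cv2.resize(im,None,fx=S4,fy=S4,interpolation=cv2.INTER_CUBIC)
    for M,k in((CAB,"cab"),(RAIL,"rail"),(DOOR,"door"),(FOAM,"door")):
        for b in M:
            h=cv2.convexHull(((proj(c,place(b,out[k][0]))+.5)*S4).astype(np.float32)).astype(int)
            cv2.polylines(big,[h],True,(0,255,255),1)
    b={"scene":[(85,240,265,390),(240,130,400,263)],"top":[(325,140,465,225),(145,160,285,295)]}[c]
    rows.append(np.hstack([cv2.resize(big[y0*4:y1*4,x0*4:x1*4],(400,300)) for x0,y0,x1,y1 in b]))
cv2.imwrite("pics/fit.png",np.vstack(rows))
E
```

```text
cabinet [14271, 5519]
rail [593, 480]
door [1648, 957]
foam [1066, 977]
cab [ 5.601e-01 -1.984e-01 -1.000e-04 -8.310e-02] 0.043
rail [ 0.4535  0.1656  0.0123 -1.3693] 0.253
door [ 0.4562  0.3672  0.0124 -1.5522] 0.04
```

View pics/fit.png

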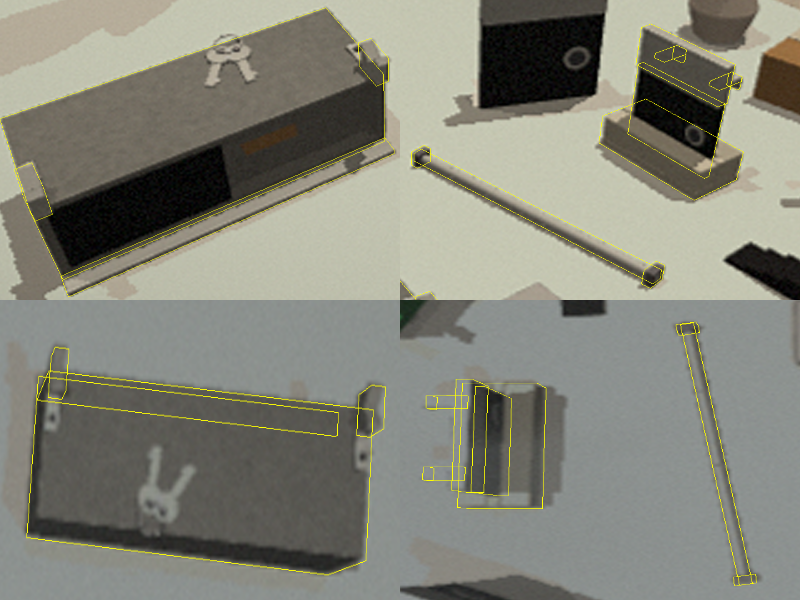

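The overlays sit well on the cabinet, rail and foam door at scene (354,172). The fit heights of rail and door are about 2 mm over the text. I'll move to above the rail.

```bash
R='{"dx":0.135,"dy":0.09}'
python3 -m jog '[{"dx":0.135,"dy":0.09},{"dx":0.135,"dy":0.09},{"dx":0.135,"dy":0.09},{"dx":0.135,"dy":0.09},{"dx":0.135,"dy":0.09}]'
python3 -m jog '[{"dx":0.135,"dy":0.09},{"dx":0.135,"dy":0.09},{"dx":0.135,"dy":0.09},{"dx":0.055,"dy":0.135},{"dx":0.055,"dy":0.135}]'
python3 -m jog '[{"dx":0.055,"dy":0.135},{"dx":0.055,"dy":0.135},{"dx":0.055,"dy":0.135},{"dx":0.055,"dy":0.135},{"dx":0.055,"dy":0.135}]'
python3 -m jog '[{"dx":0.055,"dy":0.135},{"dx":-0.05,"dy":0.14},{"dx":-0.05,"dy":0.14},{"dx":-0.05,"dy":0.14},{"dx":-0.05,"dy":0.14}]'
python3 -m jog '[{"dx":-0.05,"dy":0.14},{"dx":-0.05,"dy":0.14},{"dx":-0.05,"dy":0.14},{"dx":-0.05,"dy":0.14},{}]'
python3 -c "
from plant import r;s=r.get_state();print(s['q'])"
```

```text
[ 1.31280374  0.68905354 -0.19462352  1.5653019   0.15728067  0.90251506
 -0.21508137]invalid input
invalid input
invalid input
invalid input
invalid input
```

```bash
python3 -m jog '[{"wx":0,"wy":0,"wz":0,"dx":0.135,"dy":0.09,"dz":0,"hand":0},{"wx":0,"wy":0,"wz":0,"dx":0.135,"dy":0.09,"dz":0,"hand":0},{"wx":0,"wy":0,"wz":0,"dx":0.135,"dy":0.09,"dz":0,"hand":0},{"wx":0,"wy":0,"wz":0,"dx":0.135,"dy":0.09,"dz":0,"hand":0}]'
```

```text
clock: 1.83
tool_pos: [0.316, -0.5076, 0.2388]
eef_rot: [0.989, 0.145, 0.0, 0.0]
contact_force: [0.6, -0.7, 0.5]
opening: 0.998
finger_force: 0.0
```

```bash
python3 -m jog '[{"wx":0,"wy":0,"wz":0,"dx":0.135,"dy":0.09,"dz":0,"hand":0},{"wx":0,"wy":0,"wz":0,"dx":0.135,"dy":0.09,"dz":0,"hand":0},{"wx":0,"wy":0,"wz":0,"dx":0.135,"dy":0.09,"dz":0,"hand":0},{"wx":0,"wy":0,"wz":0,"dx":0.135,"dy":0.09,"dz":0,"hand":0}]' >/dev/null
python3 -m jog '[{"wx":0,"wy":0,"wz":-0.045,"dx":0.055,"dy":0.135,"dz":0,"hand":0},{"wx":0,"wy":0,"wz":0,"dx":0.055,"dy":0.135,"dz":0,"hand":0},{"wx":0,"wy":0,"wz":0,"dx":0.055,"dy":0.135,"dz":0,"hand":0},{"wx":0,"wy":0,"wz":0,"dx":0.055,"dy":0.135,"dz":0,"hand":0}]'
python3 -m jog '[{"wx":0,"wy":0,"wz":0,"dx":0.055,"dy":0.135,"dz":0,"hand":0},{"wx":0,"wy":0,"wz":0,"dx":0.055,"dy":0.135,"dz":0,"hand":0},{"wx":0,"wy":0,"wz":0,"dx":0.055,"dy":0.135,"dz":0,"hand":0},{"wx":0,"wy":0,"wz":0,"dx":0.055,"dy":0.135,"dz":0,"hand":0}]'
python3 -m jog '[{"wx":0,"wy":0,"wz":0,"dx":-0.047,"dy":0.14,"dz":0,"hand":0},{"wx":0,"wy":0,"wz":0,"dx":-0.047,"dy":0.14,"dz":0,"hand":0},{"wx":0,"wy":0,"wz":0,"dx":-0.047,"dy":0.14,"dz":0,"hand":0},{"wx":0,"wy":0,"wz":0,"dx":-0.047,"dy":0.14,"dz":0,"hand":0},{"wx":0,"wy":0,"wz":0,"dx":-0.047,"dy":0.14,"dz":0,"hand":0}]'
python3 -m jog '[{"wx":0,"wy":0,"wz":0,"dx":-0.047,"dy":0.14,"dz":0,"hand":0},{"wx":0,"wy":0,"wz":0,"dx":-0.047,"dy":0.14,"dz":0,"hand":0},{"wx":0,"wy":0,"wz":0,"dx":-0.047,"dy":0.14,"dz":0,"hand":0},{"wx":0,"wy":0,"wz":0,"dx":-0.047,"dy":0.14,"dz":0,"hand":0}]'
cat > st.py <<'E'
from plant import r
import numpy as np
from scipy.spatial.transform import Rotation as Ro
s=r.get_state();M=Ro.from_quat(s['eef_rot']).as_matrix()
print('t',round(s['clock'],2),'pos',np.round(s['tool_pos'],4),'y-angle',round(np.arctan2(M[1,1],M[0,1]),4),'zaxis',np.round(M[:,2],3),'q',np.round(s['q'],2),'F',np.round(s['contact_force'],1),'open',round(s['opening'],3),'ff',round(float(s['finger_force']),1))
E
python3 st.py
```

```text
clock: 2.5
tool_pos: [0.5054, -0.2819, 0.2388]
eef_rot: [0.995, 0.101, 0.0, 0.0]
contact_force: [0.7, 0.2, 0.2]
opening: 0.996
finger_force: 0.0
clock: 2.83
tool_pos: [0.5603, -0.1469, 0.2389]
eef_rot: [0.995, 0.101, 0.0, 0.0]
contact_force: [0.4, -0.0, -0.5]
opening: 0.999
finger_force: 0.0
clock: 3.25
tool_pos: [0.5004, 0.028, 0.2389]
eef_rot: [0.995, 0.101, 0.0, -0.0]
contact_force: [0.2, 1.0, 0.8]
opening: 1.0
finger_force: 0.0
clock: 3.58
tool_pos: [0.4534, 0.1681, 0.239]
eef_rot: [0.995, 0.101, 0.0, -0.0]
contact_force: [0.1, 1.0, -0.4]
opening: 1.0
finger_force: 0.0
t 3.58 pos [0.4534 0.1681 0.239 ] y-angle -1.369 zaxis [ 0.001  0.    -1.   ] q [-0.41  0.51 -0.07  1.99  0.05  0.65 -1.88] F [ 0.1  1.  -0.4] open 1.0 ff 0.0
```

```bash
python3 -m jog '[{"wx":0,"wy":0,"wz":0,"dx":0,"dy":-0.01,"dz":-0.16,"hand":0.4},{"wx":0,"wy":0,"wz":0,"dx":0,"dy":0,"dz":-0.16,"hand":0.4},{"wx":0,"wy":0,"wz":0,"dx":0,"dy":0,"dz":-0.16,"hand":0.4},{"wx":0,"wy":0,"wz":0,"dx":0,"dy":0,"dz":-0.16,"hand":0.4},{"wx":0,"wy":0,"wz":0,"dx":0,"dy":0,"dz":-0.14,"hand":0.4}]' >/dev/null
python3 -m jog '[{"wx":0,"wy":0,"wz":0,"dx":0,"dy":0,"dz":-0.1,"hand":0.4},{"wx":0,"wy":0,"wz":0,"dx":0,"dy":0,"dz":-0.06,"hand":0.4},{"wx":0,"wy":0,"wz":0,"dx":0,"dy":0,"dz":0,"hand":0.4}]' >/dev/null
python3 st.py
python3 -m jog '[{"wx":0,"wy":0,"wz":0,"dx":0,"dy":0,"dz":0,"hand":1},{"wx":0,"wy":0,"wz":0,"dx":0,"dy":0,"dz":0,"hand":1},{"wx":0,"wy":0,"wz":0,"dx":0,"dy":0,"dz":0,"hand":1},{"wx":0,"wy":0,"wz":0,"dx":0,"dy":0,"dz":0,"hand":1},{"wx":0,"wy":0,"wz":0,"dx":0,"dy":0,"dz":0,"hand":1}]' 40 >/dev/null
python3 -m jog '[{"wx":0,"wy":0,"wz":0,"dx":0,"dy":0,"dz":0,"hand":1},{"wx":0,"wy":0,"wz":0,"dx":0,"dy":0,"dz":0,"hand":1},{"wx":0,"wy":0,"wz":0,"dx":0,"dy":0,"dz":0,"hand":1}]' >/dev/null
python3 st.py
```

```text
t 4.25 pos [0.4537 0.164  0.0018] y-angle -1.3686 zaxis [-0.002 -0.001 -1.   ] q [-0.44  0.96 -0.01  2.13  0.1   0.06 -1.92] F [-0.6  0.8  0.1] open 0.601 ff 0.0
t 4.92 pos [0.4543 0.1645 0.004 ] y-angle -1.3685 zaxis [ 0.001  0.001 -1.   ] q [-0.44  0.95 -0.01  2.13  0.1   0.06 -1.92] F [-0.3  1.8  2.5] open 0.121 ff 40.0
```

```bash
python3 -m jog '[{"wx":0,"wy":0,"wz":0,"dx":0,"dy":0,"dz":0.08,"hand":1},{"wx":0,"wy":0,"wz":0,"dx":0,"dy":0,"dz":0.16,"hand":1},{"wx":0,"wy":0,"wz":0,"dx":0,"dy":0,"dz":0.16,"hand":1},{"wx":0,"wy":0,"wz":0,"dx":0,"dy":0,"dz":0.16,"hand":1},{"wx":0,"wy":0,"wz":0,"dx":0,"dy":0,"dz":0.16,"hand":1}]' >/dev/null
python3 -m jog '[{"wx":0,"wy":0,"wz":0,"dx":0.028,"dy":-0.067,"dz":0.08,"hand":1},{"wx":0,"wy":0,"wz":0.04,"dx":0.057,"dy":-0.133,"dz":0,"hand":1},{"wx":0,"wy":0,"wz":0.06,"dx":0.057,"dy":-0.133,"dz":0,"hand":1},{"wx":0,"wy":0,"wz":0.06,"dx":0.057,"dy":-0.133,"dz":0,"hand":1}]' >/dev/null
python3 -m jog '[{"wx":0,"wy":0,"wz":0.06,"dx":0.057,"dy":-0.133,"dz":0,"hand":1},{"wx":0,"wy":0,"wz":0.06,"dx":0.057,"dy":-0.133,"dz":0,"hand":1},{"wx":0,"wy":0,"wz":0.06,"dx":0.057,"dy":-0.133,"dz":0,"hand":1},{"wx":0,"wy":0,"wz":0.06,"dx":0.057,"dy":-0.133,"dz":0,"hand":1}]' >/dev/null
python3 -m jog '[{"wx":0,"wy":0,"wz":0.06,"dx":0.057,"dy":-0.133,"dz":0,"hand":1},{"wx":0,"wy":0,"wz":0.06,"dx":0.057,"dy":-0.133,"dz":0,"hand":1},{"wx":0,"wy":0,"wz":0.06,"dx":0.057,"dy":-0.133,"dz":0,"hand":1},{"wx":0,"wy":0,"wz":0.06,"dx":0.028,"dy":-0.067,"dz":0,"hand":1},{"wx":0,"wy":0,"wz":0.06,"dx":0,"dy":0,"dz":0,"hand":1}]' >/dev/null
python3 -m jog '[{"wx":0,"wy":0,"wz":0,"dx":0,"dy":0,"dz":0,"hand":1},{"wx":0,"wy":0,"wz":0,"dx":0,"dy":0,"dz":0,"hand":1}]' >/dev/null
python3 st.py
```

```text
t 6.58 pos [ 0.6096 -0.2017  0.2029] y-angle 0.0277 zaxis [-0.002  0.001 -1.   ] q [ 0.54  0.8  -0.55  1.53  0.48  0.95 -0.13] F [ 0.4  0.5 -2. ] open 0.121 ff 40.0
```

```bash
python3 -m jog '[{"wx":0,"wy":0,"wz":-0.055,"dx":0,"dy":0,"dz":0,"hand":1},{"wx":0,"wy":0,"wz":0,"dx":0,"dy":0,"dz":-0.16,"hand":1},{"wx":0,"wy":0,"wz":0,"dx":0,"dy":0,"dz":0,"hand":1},{"wx":0,"wy":0,"wz":0,"dx":0,"dy":0,"dz":0,"hand":1}]' >/dev/null
python3 st.py
cat > ov.py <<'E'
import sys
from h import *
def overlay(name,items,crops,size=(400,300)):
    out=[]
    for c,b in crops:
        big=cv2.resize(r.snapshot(c)[:,:,::-1],None,fx=4,fy=4,interpolation=cv2.INTER_CUBIC)
        for M,p in items:
            for bx in M:
                h=cv2.convexHull(((proj(c,place(bx,p))+.5)*4).astype(np.float32)).astype(int)
                cv2.polylines(big,[h],True,(0,255,255),1)
        out.append(cv2.resize(big[b[1]*4:b[3]*4,b[0]*4:b[2]*4],size))
    cv2.imwrite(name,np.vstack(out))
E
python3 - <<'E'
from ov import *
f=np.load("fit.npy")
for c in CI:
    r.snapshot(c); print(c,[(np.round(d["bbox"]).tolist(),round(d["p"],2)) for d in r.search_frame(c,"rail")][:3])
overlay("pics/hover.png",[(RAIL,[.6099,-.2025,.169,-.083]),(CAB[2:],f[0])],[("scene",(60,170,300,350)),("top",(300,110,480,230))],(560,300))
E
```

```text
t 6.92 pos [ 0.6085 -0.2007  0.1622] y-angle -0.0784 zaxis [-0.005  0.001 -1.   ] q [ 0.51  0.84 -0.5   1.57  0.49  0.86 -0.25] F [ 0.2 -0.4 -1.1] open 0.12 ff 40.0
scene [([72.0, 238.0, 266.0, 326.0], 0.84)]
top [([335.0, 149.0, 455.0, 169.0], 0.84)]
```

View pics/hover.png

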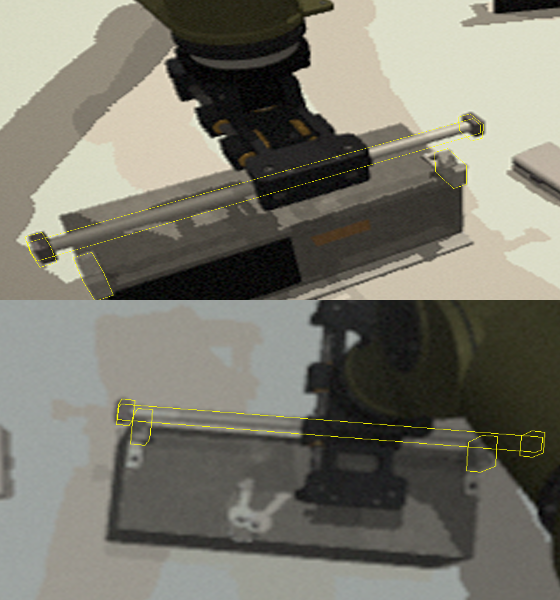

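```bash
python3 -m jog '[{"wx":0,"wy":0,"wz":-0.002,"dx":0.006,"dy":-0.007,"dz":-0.06,"hand":1},{"wx":0,"wy":0,"wz":0,"dx":0,"dy":0,"dz":-0.04,"hand":1},{"wx":0,"wy":0,"wz":0,"dx":0,"dy":0,"dz":-0.02,"hand":1},{"wx":0,"wy":0,"wz":0,"dx":0,"dy":0,"dz":0,"hand":1}]' >/dev/null
python3 st.py
python3 -m jog '[{"wx":0,"wy":0,"wz":0,"dx":0,"dy":0,"dz":-0.015,"hand":1},{"wx":0,"wy":0,"wz":0,"dx":0,"dy":0,"dz":-0.01,"hand":1},{"wx":0,"wy":0,"wz":0,"dx":0,"dy":0,"dz":0,"hand":1}]' >/dev/null
python3 st.py
```

```text
t 7.55 pos [ 0.6105 -0.2038  0.1313] y-angle -0.083 zaxis [-0.004  0.001 -1.   ] q [ 0.5   0.88 -0.48  1.58  0.51  0.81 -0.27] F [ 0.   0.2 -1.7] open 0.12 ff 40.0
t 7.8 pos [ 0.6119 -0.2038  0.127 ] y-angle -0.0829 zaxis [-0.001  0.    -1.   ] q [ 0.5   0.89 -0.47  1.58  0.52  0.8  -0.27] F [ 0.3  0.3 -1.8] open 0.121 ff 40.0
```

```bash
python3 -m jog '[{"wx":0,"wy":0,"wz":0,"dx":-0.004,"dy":0.004,"dz":-0.008,"hand":1},{"wx":0,"wy":0,"wz":0,"dx":0,"dy":0,"dz":0,"hand":1},{"wx":0,"wy":0,"wz":0,"dx":0,"dy":0,"dz":0,"hand":1}]' >/dev/null
python3 st.py
python3 -m jog '[{"wx":0,"wy":0,"wz":0,"dx":0,"dy":0,"dz":-0.008,"hand":1},{"wx":0,"wy":0,"wz":0,"dx":0,"dy":0,"dz":0,"hand":1},{"wx":0,"wy":0,"wz":0,"dx":0,"dy":0,"dz":0,"hand":1}]' >/dev/null
python3 st.py
python3 -m jog '[{"wx":0,"wy":0,"wz":0,"dx":0,"dy":0,"dz":-0.008,"hand":1},{"wx":0,"wy":0,"wz":0,"dx":0,"dy":0,"dz":0,"hand":1},{"wx":0,"wy":0,"wz":0,"dx":0,"dy":0,"dz":0,"hand":1}]' >/dev/null
python3 st.py
```

```text
t 8.05 pos [ 0.6111 -0.2027  0.1256] y-angle -0.0828 zaxis [ 0.  0. -1.] q [ 0.5   0.89 -0.47  1.59  0.52  0.79 -0.28] F [-0.5  0.4 -2.4] open 0.122 ff 40.0
t 8.3 pos [ 0.611  -0.2029  0.1234] y-angle -0.083 zaxis [-0. -0. -1.] q [ 0.5   0.89 -0.47  1.59  0.52  0.79 -0.28] F [ 0.1 -0.3 -1.2] open 0.121 ff 40.0
t 8.55 pos [ 0.6112 -0.2029  0.1215] y-angle -0.0831 zaxis [ 0. -0. -1.] q [ 0.5   0.89 -0.47  1.59  0.52  0.79 -0.28] F [ 0.3  0.1 -1.4] open 0.121 ff 40.0
```

```bash
python3 -m jog '[{"wx":0,"wy":0,"wz":0,"dx":-0.003,"dy":0,"dz":-0.006,"hand":1},{"wx":0,"wy":0,"wz":0,"dx":0,"dy":0,"dz":0,"hand":1},{"wx":0,"wy":0,"wz":0,"dx":0,"dy":0,"dz":0,"hand":1}]' >/dev/null
python3 st.py
python3 -m jog '[{"wx":0,"wy":0,"wz":0,"dx":0,"dy":0,"dz":-0.006,"hand":1},{"wx":0,"wy":0,"wz":0,"dx":0,"dy":0,"dz":0,"hand":1},{"wx":0,"wy":0,"wz":0,"dx":0,"dy":0,"dz":0,"hand":1}]' >/dev/null
python3 st.py
```

```text
t 8.8 pos [ 0.6115 -0.2029  0.121 ] y-angle -0.0831 zaxis [ 0.003 -0.    -1.   ] q [ 0.5   0.89 -0.47  1.59  0.52  0.78 -0.28] F [ 0.6 -0.   4.1] open 0.12 ff 40.0
t 9.05 pos [ 0.6115 -0.2029  0.1208] y-angle -0.0831 zaxis [ 0.003 -0.001 -1.   ] q [ 0.5   0.89 -0.47  1.59  0.52  0.78 -0.28] F [-1.7 -0.9 13.3] open 0.122 ff 40.0
```

```bash
python3 -m jog '[{"wx":0,"wy":0,"wz":0,"dx":0.003,"dy":0,"dz":0.007,"hand":1},{"wx":0,"wy":0,"wz":0,"dx":0,"dy":0,"dz":0,"hand":0.75},{"wx":0,"wy":0,"wz":0,"dx":0,"dy":0,"dz":0,"hand":0.6},{"wx":0,"wy":0,"wz":0,"dx":0,"dy":0,"dz":0,"hand":0.5},{"wx":0,"wy":0,"wz":0,"dx":0,"dy":0,"dz":0,"hand":0.5}]' 20 >/dev/null
python3 st.py
python3 -m jog '[{"wx":0,"wy":0,"wz":0,"dx":0,"dy":0,"dz":0.08,"hand":0.5},{"wx":0,"wy":0,"wz":0,"dx":0,"dy":0,"dz":0.16,"hand":0.3},{"wx":0,"wy":0,"wz":0,"dx":0,"dy":0,"dz":0.16,"hand":0.2},{"wx":0,"wy":0,"wz":0,"dx":0,"dy":0,"dz":0.16,"hand":0.2},{"wx":0,"wy":0,"wz":0,"dx":0,"dy":0.08,"dz":0.1,"hand":0.2}]' >/dev/null
python3 -m jog '[{"wx":0,"wy":0,"wz":-0.06,"dx":-0.04,"dy":0.14,"dz":0,"hand":0.2},{"wx":0,"wy":0,"wz":-0.06,"dx":-0.04,"dy":0.14,"dz":0,"hand":0.2},{"wx":0,"wy":0,"wz":-0.06,"dx":-0.04,"dy":0.14,"dz":0,"hand":0.2},{"wx":0,"wy":0,"wz":-0.06,"dx":-0.04,"dy":0.14,"dz":0,"hand":0.2},{"wx":0,"wy":0,"wz":-0.06,"dx":-0.04,"dy":0.14,"dz":0,"hand":0.2}]' >/dev/null
python3 -m jog '[{"wx":0,"wy":0,"wz":-0.06,"dx":-0.04,"dy":0.14,"dz":0,"hand":0.2},{"wx":0,"wy":0,"wz":-0.06,"dx":-0.04,"dy":0.14,"dz":0,"hand":0.2},{"wx":0,"wy":0,"wz":-0.06,"dx":-0.04,"dy":0.14,"dz":0,"hand":0.2},{"wx":0,"wy":0,"wz":-0.06,"dx":-0.04,"dy":0.14,"dz":0,"hand":0.2},{"wx":0,"wy":0,"wz":-0.06,"dx":-0.04,"dy":0.14,"dz":0,"hand":0.2}]' >/dev/null
python3 st.py
python3 - <<'E'
from h import *
f=np.load("fit.npy")
for c in CI: r.snapshot(c)
m={"scene":mask("scene","rail",(170,280)),"top":mask("top","rail",(395,160))}
print([None if v is None else v.sum() for v in m.values()])
p,e=fit(RAIL,m,[.61,-.2025,.127,-.083]); c=f[0];a=c[3]
print(np.round(p,4),e); d=p[:2]-c[:2]; print("in cab",np.round([d@[np.cos(a),np.sin(a)],d@[-np.sin(a),np.cos(a)],p[2],p[3]-a],4))
from ov import overlay
overlay("pics/seated.png",[(RAIL,p)],[("scene",(60,220,280,340)),("top",(310,130,480,220))],(560,300))
E
```

```text
t 9.47 pos [ 0.6107 -0.2028  0.1197] y-angle -0.0829 zaxis [-0.001  0.    -1.   ] q [ 0.5   0.89 -0.47  1.59  0.52  0.78 -0.28] F [-0.4  0.8 -0.3] open 0.404 ff 0.0
t 10.72 pos [0.5102 0.1687 0.2851] y-angle -1.2889 zaxis [-0. -0. -1.] q [-0.26  0.52 -0.23  1.77  0.15  0.87 -1.84] F [ 0.9  1.6 -0.5] open 0.802 ff 0.0
[np.int64(1598), np.int64(659)]
[ 0.6103 -0.2019  0.1272 -0.0815] 0.24811282490137382
in cab [0.0503 0.0007 0.1272 0.0016]
```

View pics/seated.png

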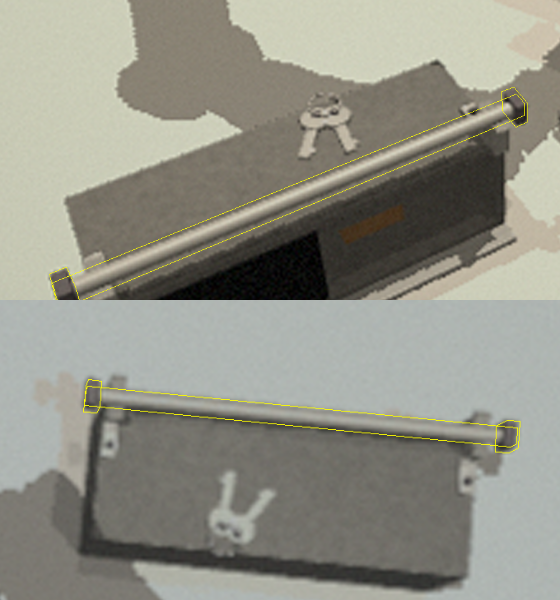

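The rail is seated: 50.3, 0.7, 127.2 mm in the cabinet's frame. Next I'll go above the door and take the close check there.

```bash
python3 -m jog '[{"wx":0,"wy":0,"wz":-0.022,"dx":-0.036,"dy":0.132,"dz":0,"hand":0},{"wx":0,"wy":0,"wz":-0.022,"dx":-0.036,"dy":0.132,"dz":0,"hand":0},{"wx":0,"wy":0,"wz":-0.022,"dx":-0.036,"dy":0.132,"dz":0,"hand":0},{"wx":0,"wy":0,"wz":-0.022,"dx":-0.036,"dy":0.132,"dz":0,"hand":0}]' >/dev/null
python3 -m jog '[{"wx":0,"wy":0,"wz":-0.022,"dx":-0.036,"dy":0.132,"dz":0,"hand":0},{"wx":0,"wy":0,"wz":-0.022,"dx":-0.036,"dy":0.132,"dz":0,"hand":0},{"wx":0,"wy":0,"wz":0,"dx":0,"dy":0,"dz":-0.1,"hand":0},{"wx":0,"wy":0,"wz":0,"dx":0,"dy":0,"dz":0,"hand":0},{"wx":0,"wy":0,"wz":0,"dx":0,"dy":0,"dz":0,"hand":0}]' >/dev/null
python3 st.py
python3 - <<'E'
from ov import *
f=np.load("fit.npy")
overlay("pics/door.png",[(DOOR,f[2]*[1,1,1,1])],[("scene",(290,90,410,230)),("top",(130,160,230,270))],(500,300))
E
```

```text
t 11.77 pos [0.4577 0.3626 0.2593] y-angle -1.5493 zaxis [-0.002 -0.003 -1.   ] q [-0.67  0.61 -0.14  1.67  0.1   0.88 -2.4 ] F [0.6 0.1 0.3] open 0.998 ff 0.0
```

View pics/door.png

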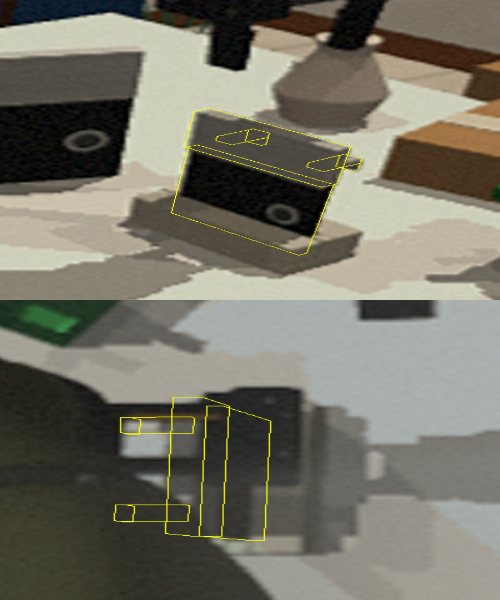

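```bash
python3 -m jog '[{"wx":0,"wy":0,"wz":0,"dx":-0.005,"dy":0.017,"dz":-0.15,"hand":0},{"wx":0,"wy":0,"wz":0,"dx":0,"dy":0,"dz":-0.08,"hand":0},{"wx":0,"wy":0,"wz":0,"dx":0,"dy":0,"dz":0,"hand":0},{"wx":0,"wy":0,"wz":0,"dx":0,"dy":0,"dz":0,"hand":0}]' >/dev/null
python3 st.py
```

```text
t 12.2 pos [0.4568 0.368  0.2032] y-angle -1.5493 zaxis [-0.    -0.001 -1.   ] q [-0.68  0.68 -0.13  1.72  0.12  0.75 -2.42] F [-0.1  0.4  0.1] open 0.999 ff 0.0
```

```bash
python3 -m jog '[{"wx":0,"wy":0,"wz":0,"dx":-0.002,"dy":-0.003,"dz":-0.1,"hand":0},{"wx":0,"wy":0,"wz":0,"dx":0,"dy":0,"dz":-0.1,"hand":0},{"wx":0,"wy":0,"wz":0,"dx":0,"dy":0,"dz":-0.07,"hand":0},{"wx":0,"wy":0,"wz":0,"dx":0,"dy":0,"dz":-0.035,"hand":0},{"wx":0,"wy":0,"wz":0,"dx":0,"dy":0,"dz":0,"hand":0.5}]' >/dev/null
python3 st.py
python3 -m jog '[{"wx":0,"wy":0,"wz":0,"dx":0,"dy":0,"dz":0,"hand":0.7},{"wx":0,"wy":0,"wz":0,"dx":0,"dy":0,"dz":0,"hand":0.75},{"wx":0,"wy":0,"wz":0,"dx":0,"dy":0,"dz":0,"hand":0.8},{"wx":0,"wy":0,"wz":0,"dx":0,"dy":0,"dz":0,"hand":0.85},{"wx":0,"wy":0,"wz":0,"dx":0,"dy":0,"dz":0,"hand":1}]' 25 >/dev/null
python3 st.py
python3 -m jog '[{"wx":0,"wy":0,"wz":0,"dx":0,"dy":0,"dz":0,"hand":1},{"wx":0,"wy":0,"wz":0,"dx":0,"dy":0,"dz":0,"hand":1},{"wx":0,"wy":0,"wz":0,"dx":0,"dy":0,"dz":0,"hand":1},{"wx":0,"wy":0,"wz":0,"dx":0,"dy":0,"dz":0,"hand":1}]' 45 >/dev/null
python3 st.py
```

```text
t 12.62 pos [0.4559 0.3681 0.1265] y-angle -1.5481 zaxis [ 0.    -0.001 -1.   ] q [-0.69  0.79 -0.11  1.78  0.14  0.58 -2.44] F [-0.8 -0.2 -0.1] open 0.948 ff 0.0
t 13.03 pos [0.4557 0.369  0.1273] y-angle -1.5471 zaxis [ 0.001  0.001 -1.   ] q [-0.7   0.79 -0.11  1.78  0.14  0.58 -2.44] F [-0.   0.5 -0.3] open 0.569 ff 0.0
t 13.37 pos [0.4553 0.3687 0.1265] y-angle -1.5469 zaxis [-0. -0. -1.] q [-0.7   0.79 -0.11  1.79  0.14  0.58 -2.44] F [ 0.1 -0.1  0.6] open 0.267 ff 0.0
```

```bash
python3 -m jog '[{"wx":0,"wy":0,"wz":0,"dx":0,"dy":0,"dz":0,"hand":1},{"wx":0,"wy":0,"wz":0,"dx":0,"dy":0,"dz":0,"hand":1},{"wx":0,"wy":0,"wz":0,"dx":0,"dy":0,"dz":0,"hand":1},{"wx":0,"wy":0,"wz":0,"dx":0,"dy":0,"dz":0,"hand":1}]' 45 >/dev/null
python3 st.py
python3 -m jog '[{"wx":0,"wy":0,"wz":0,"dx":0,"dy":0,"dz":0.03,"hand":1},{"wx":0,"wy":0,"wz":0,"dx":0,"dy":0,"dz":0.06,"hand":1},{"wx":0,"wy":0,"wz":0,"dx":0,"dy":0,"dz":0.08,"hand":1},{"wx":0,"wy":0,"wz":0,"dx":0,"dy":0,"dz":0.08,"hand":1},{"wx":0,"wy":0,"wz":0,"dx":0,"dy":0,"dz":0.08,"hand":1}]' >/dev/null
python3 st.py
```

```text
t 13.7 pos [0.4553 0.3688 0.1264] y-angle -1.5467 zaxis [-0.  0. -1.] q [-0.7   0.79 -0.11  1.79  0.14  0.58 -2.44] F [ 0.1  0.6 -0.7] open 0.156 ff 44.9
t 14.12 pos [0.4547 0.3679 0.2096] y-angle -1.547 zaxis [-0.001 -0.002 -1.   ] q [-0.68  0.67 -0.13  1.72  0.12  0.76 -2.42] F [ 0.2  0.1 -4.1] open 0.155 ff 44.9
```

```bash
python3 -m jog '[{"wx":0,"wy":0,"wz":0,"dx":0,"dy":0,"dz":0.12,"hand":1},{"wx":0,"wy":0,"wz":0,"dx":0,"dy":0,"dz":0.12,"hand":1},{"wx":0,"wy":0,"wz":0,"dx":0.02,"dy":-0.05,"dz":0.08,"hand":1},{"wx":0,"wy":0,"wz":0.025,"dx":0.035,"dy":-0.1,"dz":0,"hand":1},{"wx":0,"wy":0,"wz":0.05,"dx":0.05,"dy":-0.14,"dz":0,"hand":1}]' >/dev/null
python3 -m jog '[{"wx":0,"wy":0,"wz":0.05,"dx":0.05,"dy":-0.14,"dz":0,"hand":1},{"wx":0,"wy":0,"wz":0.05,"dx":0.05,"dy":-0.14,"dz":0,"hand":1},{"wx":0,"wy":0,"wz":0.05,"dx":0.05,"dy":-0.14,"dz":0,"hand":1},{"wx":0,"wy":0,"wz":0.05,"dx":0.05,"dy":-0.14,"dz":0,"hand":1},{"wx":0,"wy":0,"wz":0.05,"dx":0.05,"dy":-0.14,"dz":0,"hand":1}]' >/dev/null
python3 st.py
python3 -m jog '[{"wx":0,"wy":0,"wz":0.05,"dx":0.05,"dy":-0.14,"dz":0,"hand":1},{"wx":0,"wy":0,"wz":0.05,"dx":0.05,"dy":-0.14,"dz":0,"hand":1},{"wx":0,"wy":0,"wz":0.05,"dx":0.05,"dy":-0.14,"dz":0,"hand":1},{"wx":0,"wy":0,"wz":0.05,"dx":0.05,"dy":-0.14,"dz":0,"hand":1},{"wx":0,"wy":0,"wz":0.05,"dx":0.05,"dy":-0.1,"dz":0,"hand":1}]' >/dev/null
python3 -m jog '[{"wx":0,"wy":0,"wz":0.05,"dx":0.04,"dy":-0.08,"dz":0,"hand":1},{"wx":0,"wy":0,"wz":0.05,"dx":0.03,"dy":-0.05,"dz":0,"hand":1},{"wx":0,"wy":0,"wz":0.05,"dx":0,"dy":0,"dz":0,"hand":1},{"wx":0,"wy":0,"wz":0,"dx":0,"dy":0,"dz":0,"hand":1},{"wx":0,"wy":0,"wz":0,"dx":0,"dy":0,"dz":0,"hand":1}]' >/dev/null
python3 st.py
```

```text
t 14.95 pos [0.5436 0.1188 0.2889] y-angle -0.8921 zaxis [-0.001 -0.001 -1.   ] q [-0.09  0.55 -0.34  1.71  0.22  0.93 -1.41] F [ 0.8  0.3 -3.6] open 0.152 ff 44.9
t 15.78 pos [ 0.6232 -0.0763  0.2886] y-angle -0.0997 zaxis [-0.002  0.001 -1.   ] q [ 0.35  0.68 -0.56  1.48  0.39  1.09 -0.39] F [ 0.  -0.2 -3.6] open 0.158 ff 44.9
```

```bash
python3 -m jog '[{"wx":0,"wy":0,"wz":0.008,"dx":0.02,"dy":-0.08,"dz":0,"hand":1},{"wx":0,"wy":0,"wz":0,"dx":0.02,"dy":-0.08,"dz":0,"hand":1},{"wx":0,"wy":0,"wz":0,"dx":0.018,"dy":-0.073,"dz":0,"hand":1},{"wx":0,"wy":0,"wz":0,"dx":0,"dy":0,"dz":0,"hand":1},{"wx":0,"wy":0,"wz":0,"dx":0,"dy":0,"dz":0,"hand":1}]' >/dev/null
python3 -m jog '[{"wx":0,"wy":0,"wz":0,"dx":0,"dy":0,"dz":0,"hand":1},{"wx":0,"wy":0,"wz":0,"dx":0,"dy":0,"dz":0,"hand":1}]' >/dev/null
python3 st.py
python3 - <<'E'
from h import *
s=r.get_state(); p0=[s["tool_pos"][0],s["tool_pos"][1],s["tool_pos"][2]-.1165,-.083]
for c in CI: r.snapshot(c)
m=mask("scene","door",proj("scene",[p0[0],p0[1],p0[2]+.08])[0])
print("px",proj("scene",[p0[0],p0[1],p0[2]+.08])[0], None if m is None else m.sum())
if m is not None: 
    p,e=fit(DOOR,{"scene":m},p0,("scene",)); print(np.round(p,4),round(e,3),np.round(p0,4))
from ov import overlay
overlay("pics/above.png",[(DOOR,p0)],[("scene",(150,130,330,310)),("top",(290,100,450,220))],(560,300))
E
```

```text
t 16.37 pos [ 0.6383 -0.1324  0.2892] y-angle -0.079 zaxis [-0.     0.001 -1.   ] q [ 0.42  0.72 -0.56  1.4   0.39  1.13 -0.28] F [ 0.4  0.6 -3.8] open 0.158 ff 44.9
px [221.64334732 233.17346908] 4814
[ 0.6195 -0.1231  0.1534 -0.2142] 0.204 [ 0.6383 -0.1324  0.1727 -0.083 ]
```

View pics/above.png

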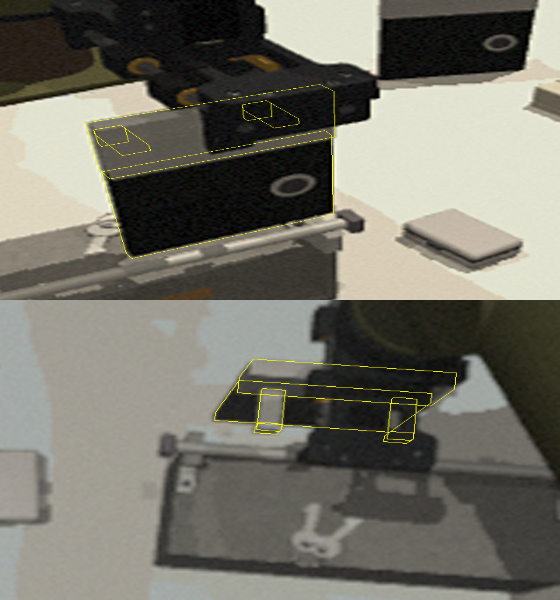

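```bash
python3 -m jog '[{"wx":0,"wy":0,"wz":-0.002,"dx":-0.002,"dy":-0.009,"dz":-0.06,"hand":1},{"wx":0,"wy":0,"wz":0,"dx":0,"dy":0,"dz":-0.1,"hand":1},{"wx":0,"wy":0,"wz":0,"dx":0,"dy":0,"dz":-0.08,"hand":1},{"wx":0,"wy":0,"wz":0,"dx":0,"dy":0,"dz":-0.06,"hand":1},{"wx":0,"wy":0,"wz":0,"dx":0,"dy":0,"dz":0,"hand":1}]' >/dev/null
python3 st.py
python3 -m jog '[{"wx":0,"wy":0,"wz":0,"dx":0,"dy":0,"dz":-0.06,"hand":1},{"wx":0,"wy":0,"wz":0,"dx":0,"dy":0,"dz":-0.06,"hand":1},{"wx":0,"wy":0,"wz":0,"dx":0,"dy":0,"dz":-0.03,"hand":1},{"wx":0,"wy":0,"wz":0,"dx":0,"dy":0,"dz":0,"hand":1},{"wx":0,"wy":0,"wz":0,"dx":0,"dy":0,"dz":0,"hand":1}]' >/dev/null
python3 st.py
```

```text
t 17.03 pos [ 0.6357 -0.1369  0.2105] y-angle -0.0846 zaxis [-0.007  0.    -1.   ] q [ 0.41  0.8  -0.53  1.49  0.45  0.98 -0.32] F [ 0.2 -0.1 -4.5] open 0.155 ff 44.9
t 17.45 pos [ 0.6385 -0.1368  0.1771] y-angle -0.085 zaxis [ 0.001  0.    -1.   ] q [ 0.4   0.84 -0.51  1.52  0.48  0.91 -0.35] F [-0.2 -0.8 -3.9] open 0.157 ff 44.9
```

```bash
python3 -m jog '[{"wx":0,"wy":0,"wz":0.001,"dx":-0.003,"dy":0.008,"dz":-0.03,"hand":1},{"wx":0,"wy":0,"wz":0,"dx":0,"dy":0,"dz":-0.03,"hand":1},{"wx":0,"wy":0,"wz":0,"dx":0,"dy":0,"dz":-0.025,"hand":1},{"wx":0,"wy":0,"wz":0,"dx":0,"dy":0,"dz":0,"hand":1},{"wx":0,"wy":0,"wz":0,"dx":0,"dy":0,"dz":0,"hand":1}]' >/dev/null
python3 -m jog '[{"wx":0,"wy":0,"wz":0,"dx":0,"dy":0,"dz":0,"hand":1},{"wx":0,"wy":0,"wz":0,"dx":0,"dy":0,"dz":0,"hand":1},{"wx":0,"wy":0,"wz":0,"dx":0,"dy":0,"dz":0,"hand":1},{"wx":0,"wy":0,"wz":0,"dx":0,"dy":0,"dz":0,"hand":1},{"wx":0,"wy":0,"wz":0,"dx":0,"dy":0,"dz":0,"hand":1}]' >/dev/null
python3 st.py
python3 - <<'E'
from ov import *
s=r.get_state(); p0=[s["tool_pos"][0],s["tool_pos"][1],s["tool_pos"][2]-.1165,-.083]
f=np.load("fit.npy")
overlay("pics/final.png",[(DOOR,p0),(RAIL,[.6103,-.2022,.1272,-.082])],[("scene",(80,170,300,350)),("top",(310,110,470,220))],(560,300))
E
```

```text
t 18.28 pos [ 0.6374 -0.1349  0.1554] y-angle -0.083 zaxis [ 0. -0. -1.] q [ 0.4   0.86 -0.5   1.54  0.49  0.86 -0.36] F [ 0.5  0.8 -3.1] open 0.156 ff 44.9
```

View pics/final.png

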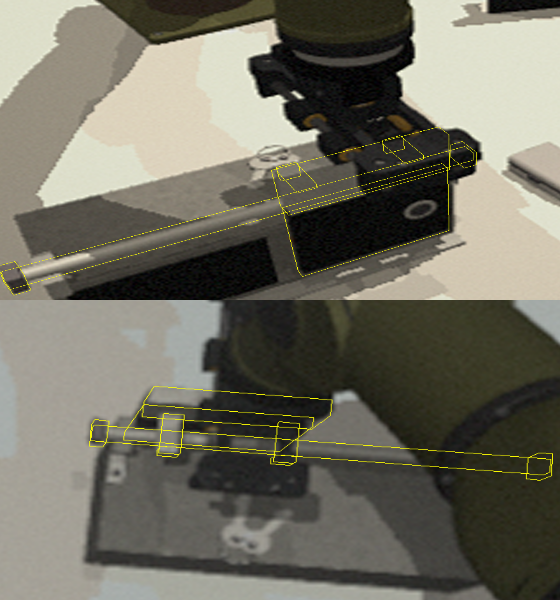

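The door and rail match their predicted outlines in both views. The door's front pull is at (418,208) in the upper panel, and the arm is still and carrying only the door's weight. I'm handing in.

```bash
python3 -c "
from plant import r;print(r.finish_job())"
```

```text
the job is handed in; nothing more can be done
None
```

The rail lies level and released in both saddles, and I handed in with the door held still and square in front of the open bay, its hook tips about 1 cm above the rail by my measurements; the hand-in returned no verdict.

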